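# Fetch the round tin from behind the containers

### The arm

A 6-joint arm with a two-finger parallel gripper is mounted at the origin on the work surface. World frame = base frame: x ahead of the robot, y to its left, z up, the work surface at z = 0. Lengths are in m, angles in rad, forces in N, time in s.
With the tool pointing down it reaches from about 0.4 to 0.825 m from the base axis. Payload 7 kg.
Tool frame: the origin (TCP) lies midway between the tips of the shut fingers; the grasp point (between the pads) lies 19 mm behind it; z points along the fingers, y is the line along which they close (so a half turn about z gives the same grasp; the last joint's range is limited). The gripper opens to 88 mm and grips with 3 to 60 N. Pads are 19 mm wide; open, the fingers measure 130 mm over their backs; the gripper's body (78 mm by 193 mm) begins 47 mm behind the grasp point.
Start: joints at [-0.928, 0.359, 0.012, 0, -1.224, -0.288], TCP at [0.234, -0.633, 0.227] pointing down, gripper open.
Joint ranges: [-3.07, 3.07], [-1.43, 2.12], [-1.02, 1.25], [-3.03, 1.67], [-3.05, -0], [-3.03, 3.03]. Speed limits (rad/s): [2.39, 2.39, 3.01, 3.14, 3.14, 3.14].

### API

Orientations are given as [roll, pitch, yaw] about the fixed x, y, z axes, in that order (R = Rz(yaw) Ry(pitch) Rx(roll)).
In Python, from station import telemetry, eyes, ticket, recognise, trace gives the robot as it stands. The module is installed in compiled form; this text tells all that it offers.
- The arm moves only by the tool servo_tool, never from a script. Its argument "series" is a list that holds one entry, the list of rows, each a list of 4 numbers: the shift along the tool's x, y, z in mm, then the turn about the tool's z in rad. In form: [[[x, y, z, roll], ...]]. A call has exactly 10 rows; each row shifts and turns the commanded pose from where the row before left it, along the tool's axes as they then stand; what a row does not reach is not made up. A row lasts 1/12 s, in which the tool goes at most 41.7 mm and 7.16 degrees, less where a joint would pass 70% of its speed; a pose out of reach is approached as far as the arm can. A call is refused whole if a number of a shift passes 41.7 or a number of a turn 0.125, either way. A call with a gripper value outside its range is refused whole. "claw" is the gripper's target within -1 to 1 (shut at 1, half-way at 0, fully open at -1), set as the call begins (left out, the last holds). The fingers move at their own pace and stop on an object; "grip_force" is the grip in N (left out, the last holds). Time passes only in rows, so rows that do not move let the fingers close, or fill a call up. It gives the time, the measured TCP pose, the force, the opening and the grip force at its end, in the units of the state.
- telemetry.get_state(): the state, without advancing time (a new reading comes with each control period).
- eyes.grab_frame(name): name is "scene" or "top" or "wrist"; returns the picture (400x640x3 uint8, red, green, blue); there is no depth.
- eyes.calibration(name): a dict with "mtx" (3x3 intrinsics, pixels), "rvec" (rotation vector, rad) and "tvec" (3), from world to camera coordinates, as OpenCV has them. Camera axes: x right, y down, z forward; pixel columns grow to the right and rows downward; lengths in m; the calibration is good to about 2 mm. The wrist camera is an equidistant fisheye: a pixel r from the principal point sees the ray r / f radians off the axis. A picture is of the moment at which its call begins: read the wrist's pose just before it. calibration takes no time and is no camera call; for the wrist camera it gives the pose at the moment of the call.
- ticket.job_done(): hands the job in; it is judged then, once.
Trained networks look in the newest picture that a camera, given by its name, has taken for a name from the list of things; names that differ only in an ending like _2 or _b are one class to them, and where a whole thing is asked for, a point or a joint stands for the part that bears it (a point fixed in the world has none). Each returns a list of dicts, best first, with "conf" (0 to 1); they miss things now and then, are a little off and sometimes report something else, mostly with a low value. They report only what shows in the picture. A call takes as long as a camera call.
- recognise(camera, name): "position" ([x, y, z] in m, in world coordinates, good to about 4 mm: the middle of the surface that is visible of it).
- trace(camera, name): "mask" (400x640 bool, what is visible of it).
The state is a dict: "t": time; "q": joint angles; "qd": joint speeds; "joint_efforts": joint torques, N m; "eef_pos": TCP position; "ee_rot": TCP orientation; "force": force on the tool from outside, world axes, zero at the start; "moment": the same for the moment, N m; "width": finger opening in m; "gripper_force": force on a finger pad.
Only numpy, scipy, OpenCV 4.12 (cv2) and the standard library are available. Lean on these libraries where they do the work, as an engineer would, in place of code of your own. Each camera call takes 0.05 s, during which the arm holds its last target. There are 200 camera calls.

### The job

Please get me the low round tin from the back of the wooden tray: first take the two tall containers that stand in front of it out of the way and stand them on the cardboard sheet, then set the tin in the middle of the round cork pad on the palette. Finally put both containers back in the tray, each on the very spot where it stood, all upright, and leave the third tall container, the sanding block, the tape roll and the brush pot where they are.

Things in the scene. Friction and masses are not known exactly. Their poses are not given: they have to be found in the camera images.
- tray: Fixed shallow wooden tray, 166 (its x) x 296 mm (its y), inside 150 x 280; floor 6 mm, rim 14 mm above the table. Origin: centre of its underside; z up; x to its back, away from the robot. Bottle, can and jar stand in any order along its front, 84 mm apart; behind their two gaps lie tin and block. The two in front of the tin are about 68 mm from it (centres), the third about 137 mm.
- bottle_mid (a point): Pale yellow plastic squeeze bottle with a white nozzle, standing: a straight round body 50 mm in diameter and 70 mm high, narrowing above to the nozzle, 100 mm high in all; about 0.2 kg. The point is on its axis half-way up, 50 mm above its foot. Its z axis is vertical; its yaw has no meaning.
- can_mid (a point): Steel can with a white band, standing: a cylinder 60 mm in diameter (61 mm at the band), 92 mm high; about 0.28 kg. The point is on its axis half-way up, 46 mm above its foot. Its z axis is vertical; its yaw has no meaning.
- jar_mid (a point): Glass jar with a black lid, standing: a cylinder 54 mm in diameter to 78 mm height, then a narrower neck and a lid 48 mm in diameter; 98 mm high in all; about 0.25 kg. The point is on its axis half-way up, 49 mm above its foot. Its z axis is vertical; its yaw has no meaning.
- tin_mid (a point): The thing to fetch: low round aluminium tin with its lid on, 46 mm in diameter (48 mm at the lid, the upper 10 mm), 32 mm high; about 0.09 kg. The point is on its axis half-way up, 16 mm above its foot. Its z axis is vertical; its yaw has no meaning.
- block_mid (a point): Rectangular sanding block of cork with a wooden top, 60 mm (its x) by 36 mm (its y), 26 mm high, lying in the tray; it stays where it is. The point is its centre, half-way up.
- sheet: The side area: a flat cardboard sheet fixed on the table, 240 mm (its x) by 140 mm (its y), 3 mm thick. Origin: centre of its underside, on the table; z up.
- pad_top (a point): The tin's target: a round cork pad 90 mm in diameter, fixed in the middle of a grey glass palette of 200 by 160 mm. The point is the centre of the pad's top face, 9 mm above the table (the palette itself is 5 mm high); z up.
- tape: Bystander: roll of masking tape lying flat on the table, outside 90 mm, bore 76 mm, 25 mm high. Origin: centre of its underside.
- brushpot: Bystander: blue pot of brushes standing on the table beyond the work, 76 mm in diameter and 95 mm high, about 210 mm with the brushes. Origin: centre of its underside.

How it is judged:
By the outcome, as a careful person would: the job done as asked, in the order asked, and still so for the second after the job is handed in, with the robot touching nothing.
It also fails if it takes over 115 s, if anything falls off the work surface, if the arm or the gripper's body presses on something with over 40 N, if the wrist force passes 120 N, or if a joint passes its speed limit or range.

## Working session

There is one attempt and no reset: what is moved stays moved. The work goes in short steps, Python scripts to look and compute and a tool call to move; the robot and the scene stay as the last step left them, time stands still between calls to the robot, and variables do not carry over. Pictures are saved under pics/ and viewed, at most 14 in all, crops included, and the job is handed in when it is done.

Besides the shell and the picture viewer there is one more tool, called after ">>>" as name([rows], argument=value, ...), one row to a line, values as JSON. servo_tool: Moves the arm, as the interface text tells. Its arguments: {"type":"object","properties":{"series":{"type":"array"},"claw":{"type":"number"},"grip_force":{"type":"number"}},"required":["series"]}

```bash
mkdir -p pics
python3 - <<'E'
from station import telemetry, eyes
import cv2
s=telemetry.get_state(); print({k:s[k] for k in('t','eef_pos','ee_rot','force','width')})
for n in('top','scene'):
    cv2.imwrite(f'pics/{n}0.png',eyes.grab_frame(n)[:,:,::-1]); c=eyes.calibration(n); print(n,c)
E
```

```text
{'t': 0.0, 'eef_pos': array([ 0.23430543, -0.63252997,  0.22564741]), 'ee_rot': array([ 3.14001565e+00, -1.33903289e-04, -2.78690638e+00]), 'force': array([ 0.49206027,  0.82034538, -0.03332423]), 'width': 0.08747421732573149}
top {'mtx': array([[383.3910733 ,   0.        , 321.23983012],
       [  0.        , 383.3910733 , 201.17942622],
       [  0.        ,   0.        ,   1.        ]]), 'rvec': array([ 2.22354469, -2.18500391,  0.04311279]), 'tvec': array([-0.01764682,  0.61750628,  0.87030599])}
scene {'mtx': array([[420.41300685,   0.        , 319.24323176],
       [  0.        , 420.41300685, 198.11620528],
       [  0.        ,   0.        ,   1.        ]]), 'rvec': array([ 2.02123708,  1.16306489, -0.56164247]), 'tvec': array([-0.30587843, -0.26845026,  1.3784813 ])}
```

View pics/top0.png

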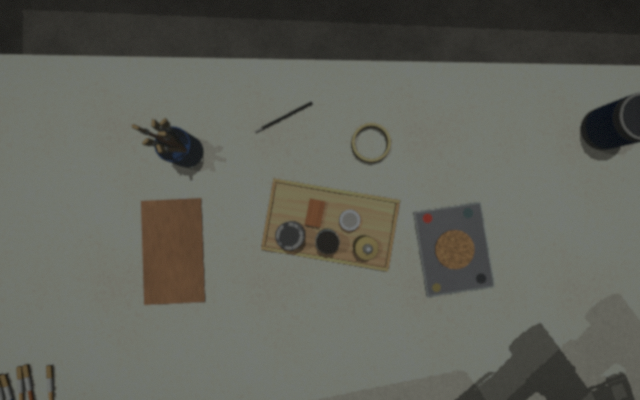

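View pics/scene0.png

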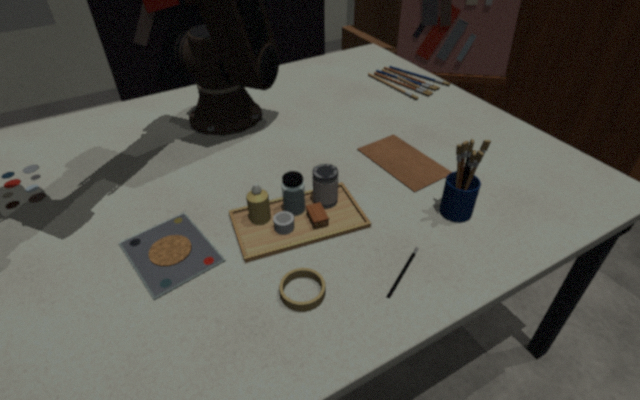

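Run:
```python
from station import recognise
for cam in('top','scene'):
    for n in('tray','bottle_mid','can_mid','jar_mid','tin_mid','block_mid','sheet','pad_top','tape','brushpot'):
        print(cam,n,[(d['position'].round(4).tolist() if hasattr(d['position'],'round') else d['position'],round(d['conf'],2)) for d in recognise(cam,n)[:2]])
```

```text
top tray [([0.5775, -0.0378, 0.0034], 0.6)]
top bottle_mid [([0.5197, -0.0996, 0.084], 0.88)]
top can_mid [([0.5433, 0.0626, 0.0962], 0.89), ([0.5778, -0.0707, 0.0401], 0.71)]
top jar_mid [([0.515, -0.3149, 0.0012], 0.71), ([0.5313, -0.0209, 0.1058], 0.6)]
top tin_mid [([0.5784, -0.0677, 0.0416], 0.63)]
top block_mid [([0.5915, 0.0029, 0.0319], 0.73), ([0.5769, -0.0369, 0.0082], 0.65)]
top sheet [([0.5002, 0.3321, 0.0041], 0.88)]
top pad_top [([0.5107, -0.3132, 0.0017], 0.78)]
top tape [([0.7611, -0.1175, 0.024], 0.76)]
top brushpot [([0.7266, 0.3022, 0.0921], 0.65), ([0.5209, -0.0999, 0.0821], 0.26)]
scene tray [([0.5953, -0.0519, 0.0018], 0.62)]
scene bottle_mid [([0.5339, -0.11, 0.0595], 0.87)]
scene can_mid [([0.5614, 0.0494, 0.0767], 0.76), ([0.6046, 0.0067, 0.0352], 0.64)]
scene jar_mid [([0.555, -0.0283, 0.0715], 0.88)]
scene tin_mid [([0.5906, -0.0725, 0.0382], 0.93)]
scene block_mid [([0.6043, 0.0057, 0.0347], 0.65)]
scene sheet [([0.5165, 0.3306, 0.0026], 0.88)]
scene pad_top []
scene tape [([0.7652, -0.1194, 0.0151], 0.93)]
scene brushpot [([0.5544, -0.0311, 0.0673], 0.68), ([0.7467, 0.2926, 0.0857], 0.66)]
```

Order along the front is can (290,236), jar (327,242), bottle (367,248). The tin at (349,220) lies behind the jar–bottle gap, so those two move. The sheet is at (172,251) and the pad at (455,250). Next I refine the poses by silhouette fits.

```bash
cat > h.py <<'E'
import numpy as np, cv2
from scipy.optimize import minimize
from station import telemetry, eyes, recognise, trace
RINGS={'jar':[(27,0),(27,78),(24,84),(24,98)],'bottle':[(25,0),(25,70),(9,86),(5,100)],'can':[(30,0),(30.5,46),(30,92)],
 'tin':[(23,0),(23,22),(24,22),(24,32)],'pad':[(45,-4),(45,0)],'tape':[(45,0),(45,25)]}
def proj(P,c,fish):
    P=np.asarray(P,float).reshape(-1,1,3)
    if fish: return cv2.fisheye.projectPoints(P,np.array(c['rvec'],float).reshape(1,1,3),np.array(c['tvec'],float).reshape(1,1,3),np.array(c['mtx']),np.zeros(4))[0].reshape(-1,2)
    return cv2.projectPoints(P,c['rvec'],c['tvec'],c['mtx'],None)[0].reshape(-1,2)
S=4
def sil(kind,xyz,c,fish):
    a=np.linspace(0,2*np.pi,48,endpoint=False); m=np.zeros((400*S,640*S),np.uint8)
    R=[proj(np.c_[xyz[0]+r*1e-3*np.cos(a),xyz[1]+r*1e-3*np.sin(a),np.full(48,xyz[2]+z*1e-3)],c,fish) for r,z in RINGS[kind]]
    for p,q in zip(R,R[1:]):
        h=cv2.convexHull(((np.r_[p,q]+.5)*S*16).astype(np.int32)); cv2.fillConvexPoly(m,h,255,shift=4)
    return cv2.resize(m,(640,400),interpolation=cv2.INTER_AREA)/255.
def fit(kind,x0,z,views):
    # views: list of (cal,fish,mask,valid)
    def cost(p):
        t=0
        for c,f,m,v in views:
            s=sil(kind,(p[0],p[1],z),c,f)*v; mm=m*v
            t+=np.abs(s-mm).sum()/max(mm.sum(),1)
        return t
    r=minimize(cost,x0,method='Nelder-Mead',options=dict(initial_simplex=np.array([x0,[x0[0]+.008,x0[1]],[x0[0],x0[1]+.008]]),xatol=2e-4,fatol=1e-4,maxiter=60))
    return r.x,r.fun
def best(cam,name,near=None):
    L=trace(cam,name)
    if near is not None:
        def d(e):
            y,x=np.nonzero(e['mask']); return np.hypot(x.mean()-near[0],y.mean()-near[1])
        L=[e for e in L if d(e)<25]
    return L[0] if L else None
def go(target,yaw=None):
    s=telemetry.get_state(); y=s['ee_rot'][2]; d=(np.array(target)-s['eef_pos'])*1e3
    Y=y if yaw is None else yaw
    print('t',round(s['t'],2),'pos',s['eef_pos'].round(4),'yaw',round(y,4),'turn',round((y-Y+np.pi)%(2*np.pi)-np.pi,3),
     'shift(after turn)',np.round([d[0]*np.cos(Y)+d[1]*np.sin(Y),d[0]*np.sin(Y)-d[1]*np.cos(Y),-d[2]],1),'w',round(s['width'],4),'F',np.round(s['force'],1))
E
python3 - <<'E'
from h import *
guess=dict(can=(.543,.06),jar=(.531,-.021),bottle=(.52,-.10),tin=(.578,-.068),pad=(.511,-.313))
z0=dict(can=.006,jar=.006,bottle=.006,tin=.006,pad=.009)
V={k:[] for k in guess}
for cam in('top','scene'):
    eyes.grab_frame(cam); c=eyes.calibration(cam); M={}
    for k in guess:
        n=k+('_top' if k=='pad' else '_mid')
        e=best(cam,n,proj([(*guess[k],z0[k]+.03)],c,False)[0])
        if e: M[k]=e['mask']; print(cam,k,round(e['conf'],2),e['mask'].sum())
        else: print(cam,k,'none')
    for k in M:
        o=np.zeros((400,640),bool)
        for j in M:
            if j!=k:o|=M[j]
        V[k].append((c,False,M[k],~o|M[k]))
for k in V:
    if V[k]:
        print(k,*[ (fit(k,list(guess[k]),z0[k],v)) for v in ([V[k]]+[[w] for w in V[k]])])
for cam in ('top','scene'):
    c=eyes.calibration(cam)
    for n in('sheet',):
        e=best(cam,n)
        if e:
            cn=cv2.findContours(e['mask'].astype(np.uint8),0,2)[0]; cn=max(cn,key=cv2.contourArea); b=cv2.approxPolyDP(cn,8,True).reshape(-1,2).astype(float)
            R=cv2.Rodrigues(c['rvec'])[0]; C=-R.T@c['tvec']
            for u in b:
                r=R.T@np.linalg.inv(c['mtx'])@[*u,1]; print(cam,n,u,(C+r*(.003-C[2])/r[2]).round(4))
E
```

```text
top can 0.89 640
top jar 0.74 577
top bottle 0.75 460
top tin 0.82 345
top pad 0.68 6256
scene can 0.87 1039
scene jar none
scene bottle 0.59 744
scene tin 0.7 438
scene pad 0.59 5191
can (array([0.54297977, 0.0587728 ]), np.float64(0.20634753203495065)) (array([0.54402766, 0.0587435 ]), np.float64(0.13017769607843138)) (array([0.54228538, 0.05997622]), np.float64(0.06938421181754705))
jar (array([ 0.53052597, -0.02048336]), np.float64(0.05859244911136031)) (array([ 0.53052597, -0.02048336]), np.float64(0.05859244911136031))
bottle (array([ 0.51797868, -0.10428508]), np.float64(0.21932985910586772)) (array([ 0.51742375, -0.10485467]), np.float64(0.12217391304347827)) (array([ 0.51844454, -0.10386599]), np.float64(0.0888414505587181))
tin (array([ 0.57723241, -0.07019158]), np.float64(0.1848023449999416)) (array([ 0.57614565, -0.07020701]), np.float64(0.09121909633418585)) (array([ 0.5787703 , -0.07048232]), np.float64(0.05789238069657087))
pad (array([ 0.57344594, -0.33820016]), np.float64(1.5636845194238047)) (array([ 0.46298437, -0.34535938]), np.float64(0.7998890476906875)) (array([ 0.57765452, -0.34011704]), np.float64(0.7574270702309049))
top sheet [200. 198.] [0.6205 0.2744 0.003 ]
top sheet [141. 202.] [0.6088 0.4107 0.003 ]
top sheet [145. 304.] [0.3748 0.3935 0.003 ]
top sheet [203. 301.] [0.3838 0.2607 0.003 ]
scene sheet [358. 149.] [0.3885 0.259  0.003 ]
scene sheet [414. 192.] [0.6243 0.2703 0.003 ]
scene sheet [449. 172.] [0.6059 0.4046 0.003 ]
scene sheet [395. 136.] [0.3868 0.3936 0.003 ]
```

Run:
```python
from h import *
go((.5305,-.0205,.20),-1.7226)
for cam in('top','scene'):
    im=eyes.grab_frame(cam); c=eyes.calibration(cam)
    hsv=cv2.cvtColor(im,cv2.COLOR_RGB2HSV); u=proj([(.511,-.313,.009)],c,False)[0]
    roi=np.zeros((400,640),np.uint8); cv2.circle(roi,tuple(int(v) for v in u),34,1,-1)
    m=((hsv[...,1]>85)&(hsv[...,0]<25)&(roi>0)).astype(np.uint8)
    m=cv2.morphologyEx(m,cv2.MORPH_CLOSE,np.ones((5,5))); n,l,st,ce=cv2.connectedComponentsWithStats(m); i=1+st[1:,4].argmax()
    print(cam,u,st[i],ce[i],fit('pad',[.511,-.313],.009,[(c,False,l==i,np.ones((400,640)))]))
```

```text
t 1.8 pos [ 0.2345 -0.6329  0.2266] yaw -2.7868 turn -1.064 shift(after turn) [-650.2 -200.    26.6] w 0.0878 F [ 0.  -0.3  0.8]
top [453.68592149 249.97280303] [ 435  230   39   39 1173] [454.31202046 249.20886616] (array([ 0.51299353, -0.31458907]), np.float64(0.0567875231934206))
scene [170.13168067 248.28978296] [149 235  42  31 998] [169.48997996 250.16432866] (array([ 0.51158237, -0.31499418]), np.float64(0.05815945616723644))
```

>>> servo_tool([
  [[0,0,0,-0.12],[0,0,0,-0.12],[0,0,0,-0.12],[0,0,0,-0.12],[0,0,0,-0.12],[0,0,0,-0.12],[0,0,0,-0.12],[0,0,0,-0.12],[0,0,0,-0.104],[0,0,0,0]],
], claw=-1, grip_force=20)

```text
t: 2.73
eef_pos: [0.2345, -0.6329, 0.2265]
ee_rot: [3.142, 0.0, -1.718]
force: [-0.8, 0.4, -0.7]
width: 0.0875
gripper_force: 0.0
```

>>> servo_tool([
  [[-36,-11,0,0],[-36,-11,0,0],[-36,-11,0,0],[-36,-11,0,0],[-36,-11,0,0],[-36,-11,0,0],[-36,-11,0,0],[-36,-11,0,0],[-36,-11,0,0],[-36,-11,0,0]],
])

```text
t: 3.57
eef_pos: [0.3982, -0.2921, 0.2269]
ee_rot: [-3.141, -0.0, -1.727]
force: [1.2, 0.6, 0.3]
width: 0.0877
gripper_force: 0.0
```

>>> servo_tool([
  [[-36,-11,0,0],[-36,-11,0,0],[-36,-11,0,0],[-36,-11,0,0],[-36,-11,0,0],[-36,-11,0,0],[-36,-11,0,0],[-36,-11,0,0],[0,0,0,0],[0,0,0,0]],
])

```text
t: 4.4
eef_pos: [0.5289, -0.0206, 0.2263]
ee_rot: [3.141, -0.0, -1.723]
force: [0.3, 0.3, 0.1]
width: 0.0879
gripper_force: 0.0
```

Run:
```python
from h import *
go((.5305,-.0205,.20),-1.7226)
im=eyes.grab_frame('wrist');c=eyes.calibration('wrist'); print(c)
cv2.imwrite('pics/wrist1.png',im[:,:,::-1])
```

```text
t 4.4 pos [ 0.5289 -0.0206  0.2263] yaw -1.7232 turn -0.001 shift(after turn) [-0.4 -1.6 26.3] w 0.0879 F [0.3 0.3 0.1]
{'mtx': array([[309.70691629,   0.        , 324.3736416 ],
       [  0.        , 309.70691629, 201.6856232 ],
       [  0.        ,   0.        ,   1.        ]]), 'rvec': array([-0.23530031, -3.08291101, -0.42554705]), 'tvec': array([ 0.52509529, -0.08991795,  0.37416448])}
```

View pics/wrist1.png

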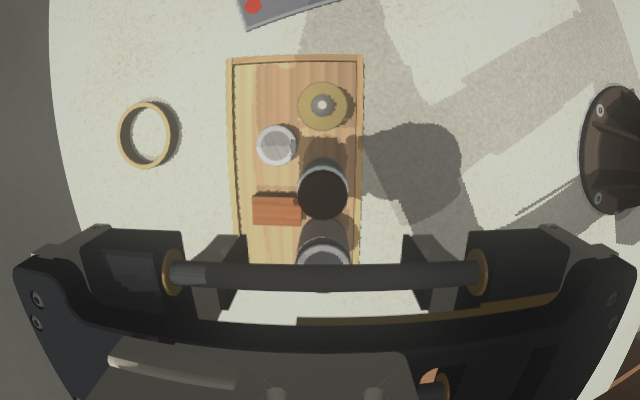

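The wrist view shows the bottle (322,105), the jar lid (322,194), the tin (276,145) and the block (276,210). The can is partly hidden by the gripper at (322,255). I refine with this view.

Run:
```python
from h import *
guess=dict(jar=(.5305,-.0205),bottle=(.518,-.104),tin=(.577,-.070))
c=eyes.calibration('wrist'); eyes.grab_frame('wrist'); M={}
R=cv2.Rodrigues(c['rvec'])[0]; print('cam at',-R.T@c['tvec'],'axis',R[2])
for k in guess:
    u=proj([(*guess[k],.08 if k!='tin' else .03)],c,True)[0]
    e=best('wrist',k+'_mid',u); print(k,u,e and (e['conf'],e['mask'].sum()))
    if e: M[k]=e['mask']
for k in M:
    o=np.zeros((400,640),bool)
    for j in M:
        if j!=k:o|=M[j]
    print(k,fit(k,list(guess[k]),.006,[(c,True,M[k],~o|M[k])]))
```

```text
cam at [ 0.5168618  -0.09431702  0.38440544] axis [ 0.04087208  0.26778779 -0.9626106 ]
jar [322.04826188 191.57475209] (0.63, np.int64(2686))
bottle [321.61808777 107.17158557] (0.55, np.int64(1898))
tin [275.91873318 146.07817991] (0.83, np.int64(1362))
jar (array([ 0.53100629, -0.02077542]), np.float64(0.040106288233834116))
bottle (array([ 0.51846125, -0.10411088]), np.float64(0.06281534742453357))
tin (array([ 0.57706711, -0.06975102]), np.float64(0.07041835823903717))
```

>>> servo_tool([
  [[0,-2,20,0],[0,0,25,0],[0,0,25,0],[0,0,25,0],[0,0,25,0],[0,0,25,0],[0,0,20,0],[0,0,10,0],[0,0,5,0],[0,0,0,0]],
])

```text
t: 5.48
eef_pos: [0.53, -0.0233, 0.0462]
ee_rot: [3.141, -0.001, -1.724]
force: [-0.3, -0.4, 0.4]
width: 0.0878
gripper_force: 0.0
```

>>> servo_tool([
  [[0,0,0,0],[0,0,0,0],[0,0,0,0],[0,0,0,0],[0,0,0,0],[0,0,0,0],[0,0,0,0],[0,0,0,0],[0,0,0,0],[0,0,0,0]],
], claw=1, grip_force=22)

```text
t: 6.32
eef_pos: [0.5306, -0.0226, 0.047]
ee_rot: [-3.141, 0.0, -1.723]
force: [-0.2, 0.0, 5.4]
width: 0.0536
gripper_force: 22.0
```

Run:
```python
from h import *
go((.531,-.0206,.046),-1.7226); go((.555,.338,.20))
```

```text
t 6.32 pos [ 0.5306 -0.0226  0.047 ] yaw -1.7225 turn 0.0 shift(after turn) [-2.  -0.1  1. ] w 0.0536 F [-0.2  0.   5.4]
t 6.32 pos [ 0.5306 -0.0226  0.047 ] yaw -1.7225 turn 0.0 shift(after turn) [-360.1   30.4 -153. ] w 0.0536 F [-0.2  0.   5.4]
```

>>> servo_tool([
  [[0,0,-10,0],[0,0,-20,0],[0,0,-25,0],[0,0,-25,0],[0,0,-25,0],[0,0,-25,0],[-15,1,-20,0],[-25,2,0,0],[-30,3,0,0],[-30,3,0,0]],
])

```text
t: 7.15
eef_pos: [0.5359, 0.0782, 0.1972]
ee_rot: [3.141, 0.001, -1.724]
force: [0.5, 1.0, -2.2]
width: 0.0539
gripper_force: 22.0
```

>>> servo_tool([
  [[-30,3,0,0],[-30,3,0,0],[-30,3,0,0],[-30,3,0,0],[-30,3,0,0],[-30,3,0,0],[-30,3,0,0],[-30,0,0,0],[-20,0,0,0],[0,0,0,0]],
])

```text
t: 7.98
eef_pos: [0.5549, 0.341, 0.1956]
ee_rot: [3.141, -0.001, -1.72]
force: [0.7, -0.8, -2.3]
width: 0.0537
gripper_force: 22.0
```

Run:
```python
from h import *
go((.555,.338,.044),-1.7226)
```

```text
t 7.98 pos [0.5549 0.341  0.1956] yaw -1.7204 turn 0.002 shift(after turn) [  3.   -0.5 151.6] w 0.0537 F [ 0.7 -0.8 -2.3]
```

>>> servo_tool([
  [[0,0,15,0],[0,0,25,0],[0,0,25,0],[0,0,25,0],[0,0,25,0],[0,0,18,0],[0,0,10,0],[0,0,5,0],[0,0,3,0],[0,0,1,0]],
])

```text
t: 8.82
eef_pos: [0.5554, 0.3378, 0.045]
ee_rot: [-3.141, 0.0, -1.723]
force: [-0.4, 0.5, -2.8]
width: 0.0536
gripper_force: 22.0
```

>>> servo_tool([
  [[0,0,0,0],[0,0,0,0],[0,0,0,0],[0,0,0,0],[0,0,0,0],[0,0,0,0],[0,0,0,0],[0,0,0,0],[0,0,0,0],[0,0,0,0]],
], claw=-1)

```text
t: 9.65
eef_pos: [0.5551, 0.3377, 0.0445]
ee_rot: [3.142, -0.0, -1.723]
force: [-0.6, -0.0, -0.5]
width: 0.0877
gripper_force: 0.0
```

Run:
```python
from h import *
go((.518,-.1041,.20),-1.7226)
```

```text
t 9.65 pos [0.5551 0.3377 0.0445] yaw -1.7228 turn -0.0 shift(after turn) [ 442.3  -30.1 -155.5] w 0.0877 F [-0.6 -0.  -0.5]
```

>>> servo_tool([
  [[0,0,-15,0],[0,0,-25,0],[0,0,-25,0],[0,0,-25,0],[0,0,-25,0],[10,0,-25,0],[30,-2,-10,0],[34,-2,0,0],[34,-2,0,0],[34,-3,0,0]],
])

```text
t: 10.48
eef_pos: [0.542, 0.1948, 0.1949]
ee_rot: [-3.141, 0.001, -1.722]
force: [1.3, -0.2, 0.5]
width: 0.0875
gripper_force: 0.0
```

>>> servo_tool([
  [[34,-3,0,0],[34,-3,0,0],[34,-3,0,0],[34,-3,0,0],[34,-3,0,0],[34,-3,0,0],[34,-3,0,0],[34,0,0,0],[28,0,0,0],[0,0,0,0]],
])

```text
t: 11.32
eef_pos: [0.5166, -0.1074, 0.1946]
ee_rot: [3.141, -0.0, -1.726]
force: [-0.2, -0.8, -0.3]
width: 0.0876
gripper_force: 0.0
```

Run:
```python
from h import *
go((.5183,-.1041,.046),-1.7226)
```

```text
t 11.32 pos [ 0.5166 -0.1074  0.1946] yaw -1.7259 turn -0.003 shift(after turn) [ -3.5  -1.2 148.6] w 0.0876 F [-0.2 -0.8 -0.3]
```

>>> servo_tool([
  [[-1,-1,15,0],[0,0,25,0],[0,0,25,0],[0,0,25,0],[0,0,25,0],[0,0,18,0],[0,0,10,0],[0,0,5,0],[0,0,0,0],[0,0,0,0]],
])

```text
t: 12.15
eef_pos: [0.5196, -0.1028, 0.0473]
ee_rot: [-3.141, 0.0, -1.722]
force: [0.9, 0.7, 0.3]
width: 0.088
gripper_force: 0.0
```

Run:
```python
from h import *
go((.5183,-.1041,.046),-1.7226)
```

```text
t 12.15 pos [ 0.5196 -0.1028  0.0473] yaw -1.7224 turn 0.0 shift(after turn) [1.5 1.1 1.3] w 0.088 F [0.9 0.7 0.3]
```

>>> servo_tool([
  [[0,0,0,0],[0,0,0,0],[0,0,0,0],[0,0,0,0],[0,0,0,0],[0,0,0,0],[0,0,0,0],[0,0,0,0],[0,0,0,0],[0,0,0,0]],
], claw=1, grip_force=20)

```text
t: 12.98
eef_pos: [0.519, -0.1029, 0.0467]
ee_rot: [3.142, -0.0, -1.723]
force: [-1.8, 1.3, 3.4]
width: 0.0497
gripper_force: 20.0
```

Run:
```python
from h import *
go((.5183,-.1041,.046),-1.7226); go((.44,.328,.2),-1.7226)
```

```text
t 12.98 pos [ 0.519  -0.1029  0.0467] yaw -1.7228 turn -0.0 shift(after turn) [1.3 0.5 0.7] w 0.0497 F [-1.8  1.3  3.4]
t 12.98 pos [ 0.519  -0.1029  0.0467] yaw -1.7228 turn -0.0 shift(after turn) [-414.   143.3 -153.3] w 0.0497 F [-1.8  1.3  3.4]
```

>>> servo_tool([
  [[0,0,-10,0],[0,0,-20,0],[0,0,-25,0],[0,0,-25,0],[0,0,-25,0],[0,0,-25,0],[-14,5,-20,0],[-26,8,0,0],[-32,11,0,0],[-32,11,0,0]],
])

```text
t: 13.82
eef_pos: [0.4996, 0.0059, 0.1974]
ee_rot: [-3.141, 0.001, -1.725]
force: [0.7, 0.3, -3.0]
width: 0.0495
gripper_force: 20.0
```

>>> servo_tool([
  [[-34,12,0,0],[-34,12,0,0],[-34,12,0,0],[-34,12,0,0],[-34,12,0,0],[-34,12,0,0],[-34,12,0,0],[-34,12,0,0],[-26,8,0,0],[-12,4,0,0]],
])

```text
t: 14.65
eef_pos: [0.4396, 0.331, 0.1967]
ee_rot: [3.142, 0.0, -1.721]
force: [-0.1, -0.2, -1.7]
width: 0.0492
gripper_force: 20.0
```

>>> servo_tool([
  [[0,0,15,0],[0,0,25,0],[0,0,25,0],[0,0,25,0],[0,0,25,0],[0,0,18,0],[0,0,10,0],[0,0,5,0],[0,0,3,0],[0,0,1,0]],
])

```text
t: 15.48
eef_pos: [0.4407, 0.3283, 0.045]
ee_rot: [-3.141, 0.001, -1.723]
force: [0.1, 0.7, -1.5]
width: 0.0494
gripper_force: 20.0
```

Run:
```python
from h import *
go((.44,.328,.044),-1.7226)
```

```text
t 15.48 pos [0.4407 0.3283 0.045 ] yaw -1.7227 turn -0.0 shift(after turn) [0.4 0.7 1. ] w 0.0494 F [ 0.1  0.7 -1.5]
```

>>> servo_tool([
  [[0,0,0,0],[0,0,0,0],[0,0,0,0],[0,0,0,0],[0,0,0,0],[0,0,0,0],[0,0,0,0],[0,0,0,0],[0,0,-5,0],[0,0,-15,0]],
], claw=-1)

```text
t: 16.32
eef_pos: [0.4394, 0.3267, 0.0631]
ee_rot: [3.14, -0.003, -1.723]
force: [-0.0, 0.2, 0.3]
width: 0.0877
gripper_force: 0.0
```

>>> servo_tool([
  [[0,0,-25,0],[0,0,-25,0],[0,0,-25,0],[0,0,-25,0],[0,0,-20,0],[20,-11,-10,0],[30,-16,0,0],[33,-17,0,0],[33,-17,0,0],[33,-17,0,0]],
])

```text
t: 17.15
eef_pos: [0.495, 0.1675, 0.1952]
ee_rot: [-3.141, 0.001, -1.722]
force: [1.9, 0.2, -0.1]
width: 0.0876
gripper_force: 0.0
```

>>> servo_tool([
  [[33,-17,0,0],[33,-17,0,0],[33,-17,0,0],[33,-17,0,0],[33,-17,0,0],[30,-17,0,0],[20,-11,0,0],[9,-5,0,0],[0,0,0,0],[0,0,0,0]],
])

```text
t: 17.98
eef_pos: [0.5774, -0.0706, 0.1945]
ee_rot: [3.141, 0.0, -1.724]
force: [-0.6, 0.4, 1.1]
width: 0.0878
gripper_force: 0.0
```

Run:
```python
from h import *
go((.5771,-.070,.011),-1.7226)
for cam,g in(('top',(.5771,-.07)),('wrist',(.5771,-.07))):
    c=eyes.calibration(cam); im=eyes.grab_frame(cam); cv2.imwrite(f'pics/{cam}2.png',im[:,:,::-1]); f=cam=='wrist'
    e=best(cam,'tin_mid',proj([(*g,.03)],c,f)[0])
    print(cam,e and (e['conf'],e['mask'].sum(),fit('tin',list(g),.006,[(c,f,e['mask'],np.ones((400,640)))])))
```

```text
t 17.98 pos [ 0.5774 -0.0706  0.1945] yaw -1.7241 turn -0.002 shift(after turn) [ -0.5   0.3 183.5] w 0.0878 F [-0.6  0.4  1.1]
top None
wrist (0.64, np.int64(1595), (array([ 0.57683653, -0.07055008]), np.float64(0.0897043456881185)))
```

View pics/wrist2.png

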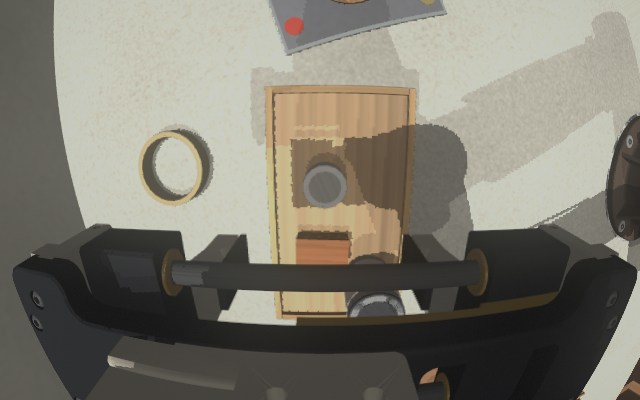

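Tray is clear except the tin (325,185), which sits centred between the fingers. The block (323,250) and can (376,305) are untouched. I partly close the claw so the fingers clear the back rim, then go down.

>>> servo_tool([
  [[0,0,15,0],[0,0,25,0],[0,0,28,0],[0,0,28,0],[0,0,28,0],[0,0,25,0],[0,0,16,0],[0,0,10,0],[0,0,5,0],[0,0,2,0]],
], claw=-0.45)

```text
t: 19.02
eef_pos: [0.5776, -0.0699, 0.0123]
ee_rot: [3.141, -0.0, -1.722]
force: [0.3, 0.0, 0.3]
width: 0.0635
gripper_force: 0.0
```

Run:
```python
from h import *
go((.577,-.0703,.0115),-1.7226)
```

```text
t 19.02 pos [ 0.5776 -0.0699  0.0123] yaw -1.7218 turn 0.001 shift(after turn) [0.5 0.5 0.8] w 0.0635 F [0.3 0.  0.3]
```

>>> servo_tool([
  [[0,0,0,0],[0,0,0,0],[0,0,0,0],[0,0,0,0],[0,0,0,0],[0,0,0,0],[0,0,0,0],[0,0,0,0],[0,0,0,0],[0,0,0,0]],
], claw=1, grip_force=15)

```text
t: 19.85
eef_pos: [0.5783, -0.0703, 0.0136]
ee_rot: [-3.14, 0.0, -1.723]
force: [-2.0, 2.0, 6.6]
width: 0.0472
gripper_force: 15.0
```

Run:
```python
from h import *
go((.512,-.3148,.11),-1.7226)
```

```text
t 19.85 pos [ 0.5783 -0.0703  0.0136] yaw -1.7226 turn 0.0 shift(after turn) [251.7  28.5 -96.4] w 0.0472 F [-2.   2.   6.6]
```

>>> servo_tool([
  [[0,0,-10,0],[0,0,-20,0],[0,0,-25,0],[0,0,-25,0],[15,2,-10,0],[25,3,0,0],[30,3,0,0],[30,3,0,0],[30,3,0,0],[30,3,0,0]],
])

```text
t: 20.68
eef_pos: [0.5354, -0.2276, 0.1028]
ee_rot: [3.141, 0.0, -1.723]
force: [0.8, -0.6, -1.8]
width: 0.0469
gripper_force: 15.0
```

>>> servo_tool([
  [[30,3,0,0],[26,3,0,0],[20,2,0,0],[10,1,0,0],[5,1,0,0],[0,0,0,0],[0,0,0,0],[0,0,0,0],[0,0,0,0],[0,0,0,0]],
])

```text
t: 21.52
eef_pos: [0.5133, -0.3136, 0.1026]
ee_rot: [-3.142, 0.0, -1.722]
force: [0.9, 0.3, -1.8]
width: 0.047
gripper_force: 15.0
```

Run:
```python
from h import *
go((.512,-.3148,.0155),-1.7226)
c=eyes.calibration('wrist'); im=eyes.grab_frame('wrist'); cv2.imwrite('pics/wrist3.png',im[:,:,::-1])
print(proj([(.512,-.3148,.009),(.557,-.3148,.009)],c,True))
```

```text
t 21.52 pos [ 0.5133 -0.3136  0.1026] yaw -1.7215 turn 0.001 shift(after turn) [ 1.4  1.1 87.1] w 0.047 F [ 0.9  0.3 -1.8]
[[325.36037777 203.09321068]
 [273.56826398 210.59549681]]
```

View pics/wrist3.png

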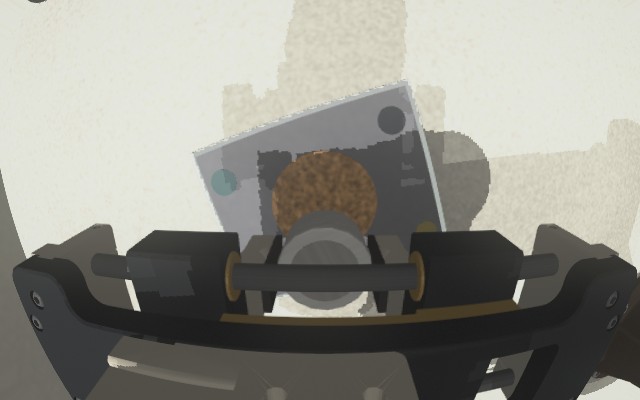

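The tin is held (324,260). The pad's edges at columns 272–377 and top at row 150 put its centre near (324,203), within about 1 mm of my estimate. Lowering.

>>> servo_tool([
  [[1,1,10,0],[0,0,20,0],[0,0,20,0],[0,0,15,0],[0,0,10,0],[0,0,6,0],[0,0,3,0],[0,0,2,0],[0,0,0,0],[0,0,0,0]],
])

```text
t: 22.4
eef_pos: [0.5124, -0.3155, 0.0173]
ee_rot: [-3.14, -0.0, -1.723]
force: [0.1, -0.2, -0.8]
width: 0.047
gripper_force: 15.0
```

Run:
```python
from h import *
go((.512,-.3148,.0155),-1.7226)
```

```text
t 22.4 pos [ 0.5124 -0.3155  0.0173] yaw -1.7226 turn -0.0 shift(after turn) [-0.6  0.5  1.8] w 0.047 F [ 0.1 -0.2 -0.8]
```

>>> servo_tool([
  [[0,0,0,0],[0,0,0,0],[0,0,0,0],[0,0,0,0],[0,0,0,0],[0,0,0,0],[0,0,-5,0],[0,0,-15,0],[0,0,-20,0],[0,0,-20,0]],
], claw=-0.4)

```text
t: 23.23
eef_pos: [0.5114, -0.3152, 0.0771]
ee_rot: [3.14, 0.0, -1.723]
force: [0.9, -0.4, -0.6]
width: 0.0615
gripper_force: 0.0
```

Run:
```python
from h import *
go((.5551,.3377,.195),-1.7226)
c=eyes.calibration('wrist'); im=eyes.grab_frame('wrist'); cv2.imwrite('pics/wrist4.png',im[:,:,::-1])
e=best('wrist','tin_mid',proj([(.512,-.3148,.03)],c,True)[0]); print(e and (e['conf'],fit('tin',[.512,-.3148],.009,[(c,True,e['mask'],np.ones((400,640)))])))
```

```text
t 23.23 pos [ 0.5114 -0.3152  0.0771] yaw -1.7227 turn -0.0 shift(after turn) [-652.    55.5 -117.9] w 0.0615 F [ 0.9 -0.4 -0.6]
(0.64, (array([ 0.51213013, -0.31577213]), np.float64(0.05722889504842077)))
```

View pics/wrist4.png

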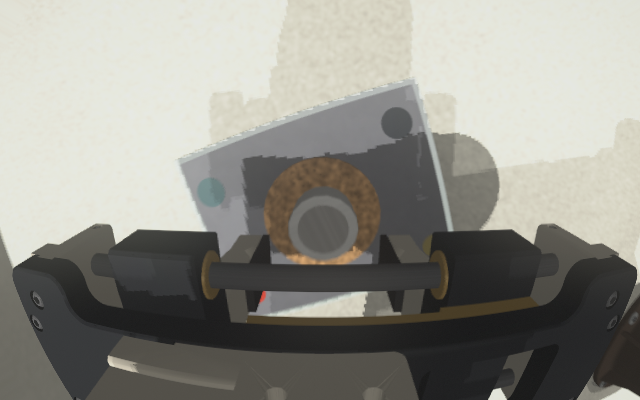

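The tin stands on the pad with its lid centre at (322,228). The fit puts it about 1 mm from the pad centre. Next I go back for the jar.

>>> servo_tool([
  [[0,0,-25,0],[0,0,-30,0],[0,0,-30,0],[-10,1,-25,0],[-25,2,-10,0],[-34,3,0,0],[-34,3,0,0],[-34,3,0,0],[-34,3,0,0],[-34,3,0,0]],
], claw=-1)

```text
t: 24.17
eef_pos: [0.5246, -0.1084, 0.1966]
ee_rot: [-3.141, 0.0, -1.723]
force: [0.5, 0.7, 0.7]
width: 0.0877
gripper_force: 0.0
```

>>> servo_tool([
  [[-34,3,0,0],[-34,3,0,0],[-34,3,0,0],[-34,3,0,0],[-34,3,0,0],[-34,3,0,0],[-34,3,0,0],[-34,3,0,0],[-34,3,0,0],[-34,3,0,0]],
])

```text
t: 25.0
eef_pos: [0.5465, 0.2324, 0.1966]
ee_rot: [3.141, 0.0, -1.723]
force: [0.2, 0.4, 0.2]
width: 0.0876
gripper_force: 0.0
```

>>> servo_tool([
  [[-34,3,0,0],[-34,3,0,0],[-24,2,0,0],[-10,0,0,0],[-5,0,0,0],[0,0,0,0],[0,0,0,0],[0,0,0,0],[0,0,0,0],[0,0,0,0]],
])

```text
t: 25.83
eef_pos: [0.5553, 0.3367, 0.197]
ee_rot: [-3.141, 0.0, -1.724]
force: [0.0, -0.6, -0.5]
width: 0.0878
gripper_force: 0.0
```

Run:
```python
from h import *
go((.5551,.3377,.0445),-1.7226)
```

```text
t 25.83 pos [0.5553 0.3367 0.197 ] yaw -1.7239 turn -0.001 shift(after turn) [ -0.9   0.3 152.5] w 0.0878 F [ 0.  -0.6 -0.5]
```

>>> servo_tool([
  [[0,0,15,0],[0,0,25,0],[0,0,25,0],[0,0,25,0],[0,0,25,0],[0,0,20,0],[0,0,12,0],[0,0,5,0],[0,0,0,0],[0,0,0,0]],
])

```text
t: 26.67
eef_pos: [0.5557, 0.338, 0.0455]
ee_rot: [-3.141, 0.001, -1.723]
force: [0.5, 0.6, 1.4]
width: 0.0876
gripper_force: 0.0
```

>>> servo_tool([
  [[0,0,0,0],[0,0,0,0],[0,0,0,0],[0,0,0,0],[0,0,0,0],[0,0,0,0],[0,0,0,0],[0,0,0,0],[0,0,0,0],[0,0,0,0]],
], claw=1, grip_force=22)

```text
t: 27.5
eef_pos: [0.5553, 0.3378, 0.0448]
ee_rot: [-3.141, 0.0, -1.723]
force: [-0.2, 0.4, 3.2]
width: 0.0535
gripper_force: 22.0
```

>>> servo_tool([
  [[0,0,-10,0],[0,0,-20,0],[0,0,-25,0],[0,0,-25,0],[0,0,-25,0],[0,0,-25,0],[15,-1,-20,0],[25,-2,0,0],[30,-3,0,0],[30,-3,0,0]],
])

```text
t: 28.33
eef_pos: [0.5481, 0.2366, 0.1948]
ee_rot: [3.141, 0.0, -1.722]
force: [0.3, -1.3, -2.5]
width: 0.0537
gripper_force: 22.0
```

>>> servo_tool([
  [[30,-3,0,0],[30,-3,0,0],[30,-3,0,0],[30,-3,0,0],[30,-3,0,0],[30,-3,0,0],[30,-3,0,0],[30,0,0,0],[15,0,0,0],[5,0,0,0]],
])

```text
t: 29.17
eef_pos: [0.529, -0.025, 0.1946]
ee_rot: [3.141, -0.0, -1.725]
force: [0.1, 0.2, -2.0]
width: 0.053
gripper_force: 22.0
```

>>> servo_tool([
  [[0,0,0,0],[0,0,0,0],[0,0,15,0],[0,0,25,0],[0,0,25,0],[0,0,15,0],[0,0,0,0],[0,0,0,0],[0,0,0,0],[0,0,0,0]],
])

```text
t: 30.0
eef_pos: [0.5314, -0.022, 0.116]
ee_rot: [-3.139, 0.001, -1.722]
force: [-0.1, 0.3, -2.4]
width: 0.0535
gripper_force: 22.0
```

Run:
```python
from h import *
go((.531,-.0206,.0475),-1.7226)
```

```text
t 30.0 pos [ 0.5314 -0.022   0.116 ] yaw -1.722 turn 0.001 shift(after turn) [-1.4  0.6 68.5] w 0.0535 F [-0.1  0.3 -2.4]
```

>>> servo_tool([
  [[0,0,15,0],[0,0,20,0],[0,0,15,0],[0,0,8,0],[0,0,5,0],[0,0,2,0],[0,0,1,0],[0,0,0,0],[0,0,0,0],[0,0,0,0]],
])

```text
t: 30.83
eef_pos: [0.5308, -0.0226, 0.0492]
ee_rot: [-3.14, 0.0, -1.723]
force: [0.4, 0.6, -2.8]
width: 0.054
gripper_force: 22.0
```

Run:
```python
from h import *
go((.531,-.0206,.0475),-1.7226)
```

```text
t 30.83 pos [ 0.5308 -0.0226  0.0492] yaw -1.7227 turn -0.0 shift(after turn) [-2.   0.1  1.7] w 0.054 F [ 0.4  0.6 -2.8]
```

>>> servo_tool([
  [[0,0,0,0],[0,0,0,0],[0,0,0,0],[0,0,0,0],[0,0,0,0],[0,0,0,0],[0,0,0,0],[0,0,0,0],[0,0,-5,0],[0,0,-15,0]],
], claw=-1)

```text
t: 31.67
eef_pos: [0.5288, -0.023, 0.0672]
ee_rot: [3.138, -0.001, -1.723]
force: [0.0, 0.3, 0.8]
width: 0.0878
gripper_force: 0.0
```

Run:
```python
from h import *
go((.4407,.3283,.195),-1.7226)
```

```text
t 31.67 pos [ 0.5288 -0.023   0.0672] yaw -1.7233 turn -0.001 shift(after turn) [-334.   140.2 -127.8] w 0.0878 F [0.  0.3 0.8]
```

>>> servo_tool([
  [[0,0,-25,0],[0,0,-25,0],[0,0,-25,0],[0,0,-25,0],[-10,4,-20,0],[-25,11,-10,0],[-31,13,0,0],[-31,13,0,0],[-31,13,0,0],[-31,13,0,0]],
])

```text
t: 32.5
eef_pos: [0.4875, 0.1459, 0.1993]
ee_rot: [-3.141, 0.001, -1.723]
force: [0.4, 0.1, 0.4]
width: 0.0877
gripper_force: 0.0
```

>>> servo_tool([
  [[-31,13,0,0],[-31,13,0,0],[-31,13,0,0],[-31,13,0,0],[-28,13,0,0],[-15,7,0,0],[-7,3,0,0],[0,0,0,0],[0,0,0,0],[0,0,0,0]],
])

```text
t: 33.33
eef_pos: [0.4405, 0.3269, 0.1987]
ee_rot: [3.141, -0.0, -1.723]
force: [-0.1, -0.2, 0.5]
width: 0.0875
gripper_force: 0.0
```

Run:
```python
from h import *
go((.4407,.3283,.0445),-1.7226)
```

```text
t 33.33 pos [0.4405 0.3269 0.1987] yaw -1.7235 turn -0.001 shift(after turn) [ -1.4   0.  154.2] w 0.0875 F [-0.1 -0.2  0.5]
```

>>> servo_tool([
  [[0,0,15,0],[0,0,25,0],[0,0,25,0],[0,0,25,0],[0,0,25,0],[0,0,20,0],[0,0,12,0],[0,0,7,0],[0,0,0,0],[0,0,0,0]],
])

```text
t: 34.17
eef_pos: [0.4408, 0.3275, 0.045]
ee_rot: [-3.141, -0.0, -1.723]
force: [0.1, 0.8, -0.2]
width: 0.0876
gripper_force: 0.0
```

>>> servo_tool([
  [[0,0,0,0],[0,0,0,0],[0,0,0,0],[0,0,0,0],[0,0,0,0],[0,0,0,0],[0,0,0,0],[0,0,0,0],[0,0,0,0],[0,0,0,0]],
], claw=1, grip_force=20)

```text
t: 35.0
eef_pos: [0.4404, 0.328, 0.0447]
ee_rot: [-3.141, 0.0, -1.723]
force: [-0.1, -0.9, 2.5]
width: 0.0493
gripper_force: 20.0
```

>>> servo_tool([
  [[0,0,-10,0],[0,0,-20,0],[0,0,-25,0],[0,0,-25,0],[0,0,-25,0],[0,0,-25,0],[14,-5,-20,0],[26,-8,0,0],[32,-11,0,0],[32,-11,0,0]],
])

```text
t: 35.83
eef_pos: [0.4587, 0.2189, 0.1952]
ee_rot: [3.142, 0.001, -1.721]
force: [0.1, 0.8, -1.8]
width: 0.0495
gripper_force: 20.0
```

>>> servo_tool([
  [[34,-12,0,0],[34,-12,0,0],[34,-12,0,0],[34,-12,0,0],[34,-12,0,0],[34,-12,0,0],[34,-12,0,0],[34,-12,0,0],[26,-8,0,0],[12,-4,0,0]],
])

```text
t: 36.67
eef_pos: [0.5185, -0.1059, 0.1947]
ee_rot: [3.141, -0.0, -1.725]
force: [-1.2, -0.2, -1.5]
width: 0.0493
gripper_force: 20.0
```

>>> servo_tool([
  [[0,0,0,0],[0,0,0,0],[0,0,15,0],[0,0,25,0],[0,0,25,0],[0,0,15,0],[0,0,0,0],[0,0,0,0],[0,0,0,0],[0,0,0,0]],
])

```text
t: 37.5
eef_pos: [0.5201, -0.1024, 0.1161]
ee_rot: [-3.139, 0.001, -1.722]
force: [-0.4, 0.2, -1.7]
width: 0.0491
gripper_force: 20.0
```

Run:
```python
from h import *
go((.519,-.1033,.0485),-1.7226)
```

```text
t 37.5 pos [ 0.5201 -0.1024  0.1161] yaw -1.7219 turn 0.001 shift(after turn) [ 1.   0.9 67.6] w 0.0491 F [-0.4  0.2 -1.7]
```

>>> servo_tool([
  [[0,0,15,0],[0,0,20,0],[0,0,15,0],[0,0,8,0],[0,0,5,0],[0,0,3,0],[0,0,1,0],[0,0,0,0],[0,0,0,0],[0,0,0,0]],
])

```text
t: 38.33
eef_pos: [0.5195, -0.1029, 0.0482]
ee_rot: [-3.141, 0.0, -1.723]
force: [0.2, 0.6, -1.8]
width: 0.0497
gripper_force: 20.0
```

>>> servo_tool([
  [[0,0,0,0],[0,0,0,0],[0,0,0,0],[0,0,0,0],[0,0,0,0],[0,0,0,0],[0,0,0,0],[0,0,0,0],[0,0,-5,0],[0,0,-15,0]],
], claw=-1)

```text
t: 39.17
eef_pos: [0.5175, -0.103, 0.0662]
ee_rot: [3.138, -0.001, -1.723]
force: [0.2, 1.0, 0.4]
width: 0.0878
gripper_force: 0.0
```

>>> servo_tool([
  [[0,0,-25,0],[0,0,-30,0],[0,0,-30,0],[0,0,-30,0],[-20,0,-30,0],[-25,0,-10,0],[-25,0,0,0],[-15,0,0,0],[0,0,0,0],[0,0,0,0]],
])

```text
t: 40.0
eef_pos: [0.5318, -0.0183, 0.2228]
ee_rot: [-3.141, 0.0, -1.721]
force: [0.4, 1.0, -0.1]
width: 0.0874
gripper_force: 0.0
```

Run:
```python
from h import *
go((.5183,-.1041,.046),-1.7226)
G=dict(jar=(.531,-.0206,.006),bottle=(.5183,-.1041,.006),tin=(.512,-.3148,.009))
for cam in('wrist','scene','top'):
    f=cam=='wrist'; c=eyes.calibration(cam); im=eyes.grab_frame(cam); cv2.imwrite(f'pics/{cam}9.png',im[:,:,::-1]); M={}
    for k,g in G.items():
        e=best(cam,k+'_mid',proj([(g[0],g[1],g[2]+(.08 if f else .03) if k!='tin' else .03)],c,f)[0])
        if e: M[k]=e['mask']
    for k in M:
        o=np.zeros((400,640),bool)
        for j in M:
            if j!=k:o|=M[j]
        print(cam,k,M[k].sum(),fit(k,list(G[k][:2]),G[k][2],[(c,f,M[k],~o|M[k])]))
```

```text
t 40.0 pos [ 0.5318 -0.0183  0.2228] yaw -1.7212 turn 0.001 shift(after turn) [ 86.8   0.4 176.8] w 0.0874 F [ 0.4  1.  -0.1]
wrist jar 2738 (array([ 0.53047636, -0.02093605]), np.float64(0.03649579627322075))
wrist bottle 1950 (array([ 0.51910815, -0.10402071]), np.float64(0.05611865258924083))
scene bottle 780 (array([ 0.51976431, -0.10410879]), np.float64(0.05222724987430869))
scene tin 510 (array([ 0.51286843, -0.3152468 ]), np.float64(0.06918108419838523))
top tin 393 (array([ 0.5122919 , -0.31412218]), np.float64(0.17366661677393602))
```

View pics/wrist9.png

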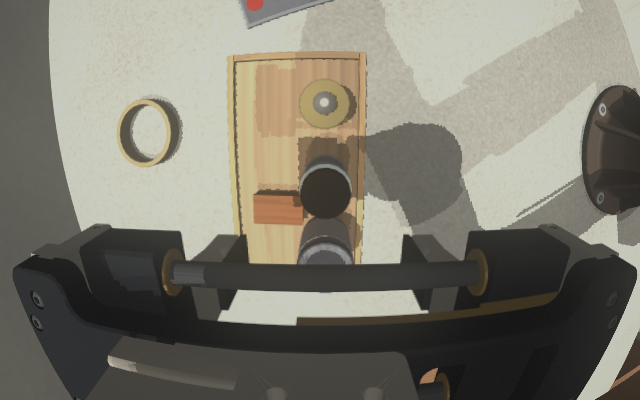

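View pics/scene9.png

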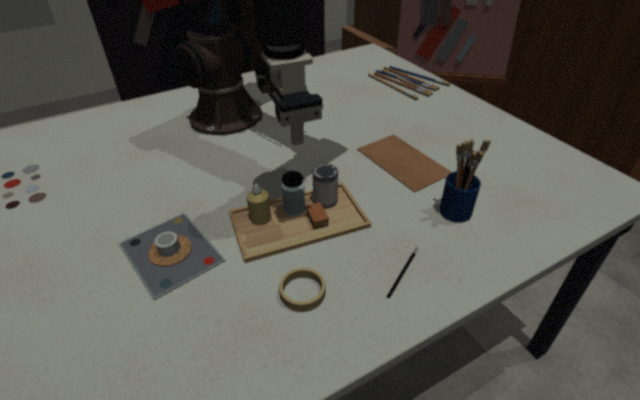

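The wrist view shows the jar (325,190) and bottle (325,103) upright on their spots, within about 1 mm of before. The block and can have not moved. The scene view shows the tin centred on the pad at (167,243), and the tape and brush pot where they were. Handing in.

```bash
python3 -c "
from station import ticket
print(ticket.job_done())"
```

```text
the job is handed in; nothing more can be done
None
```

The tin is on the cork pad, about 1 mm from its centre, and the jar and bottle are back upright in the tray, each within about 1 mm of where it stood; the job is handed in at about 41 s, and no verdict was returned.

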